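# Pin the swing-arm magnifier to its bench bracket

### The arm

A 6-joint arm with a two-finger parallel gripper is mounted at the origin on the work surface. World frame = base frame: x ahead of the robot, y to its left, z up, the work surface at z = 0. Lengths are in m, angles in degrees, forces in N, time in s.
With the tool pointing down it reaches from about 0.35 to 0.85 m from the base axis. Payload 8.1 kg.
Tool frame: the origin (TCP) lies midway between the tips of the shut fingers; the grasp point (between the pads) lies r.hold_point_z behind it (r.hold_point_z is the distance from the TCP to the grasp point, in m); z points along the fingers, y is the line along which they close (so a half turn about z gives the same grasp; the last joint's range is limited). The gripper opens to 93 mm and grips with 3 to 60 N. Pads are 15 mm wide; open, the fingers measure 128 mm over their backs; the gripper's body (75 mm by 188 mm) begins 65 mm behind the grasp point.
Start: joints at [-68.892, 7.471, 85.268, -0, 87.261, -4.893], TCP at [0.263, -0.539, 0.219] pointing down, gripper open.
Joint ranges: [-169.43, 169.43], [-51.17, 129.36], [1.28, 143.12], [-76.62, 256.62], [0, 156.53], [-152.29, 152.29]. Speed limits (degrees/s): [136.94, 136.94, 159.86, 180, 180, 180].

### API

Orientations are given as [roll, pitch, yaw] about the fixed x, y, z axes, in that order (R = Rz(yaw) Ry(pitch) Rx(roll)).
In Python, from plant import r gives the robot as it stands. The module is installed in compiled form; this text tells all that it offers.
- The arm moves only by the tool move_arm, never from a script. Its argument "deltas" is text: rows parted by semicolons, each of 5 numbers parted by spaces: the shift along the tool's x, y, z in cm, then the turn about the tool's z in rad, then the opening, from -1 (shut) to 1 (fully open). In form: tx ty tz twist claw; .... A call has 1 to 12 rows; each row is the pose to reach, as a shift and turn from the pose commanded when the call began, along the tool's axes at that moment; what a row does not reach only later rows make up. A row lasts 1/12 s, in which the tool goes at most 41.7 mm and 7.16 degrees, less where a joint would pass 70% of its speed; a pose out of reach is approached as far as the arm can. A call with a gripper value outside its range is refused whole. The fingers move at their own pace and stop on an object; "squeeze" is the grip in N (left out, the last holds). Time passes only in rows, so rows that repeat a pose let the fingers close. It gives the time, the measured TCP pose, the force, the opening and the grip force at its end, in the units of the state.
- r.observe(): the state, without advancing time (a new reading comes with each control period).
- r.camera(name): name is "scene" or "top" or "wrist"; returns a dict with "img" (420x560x3 uint8, red, green, blue), "camera_matrix" (3x3 intrinsics, pixels), "rvec" (rotation vector, rad) and "tvec" (3), from world to camera coordinates, as OpenCV has them; the wrist camera has in their place "hand_eye" (4x4, takes a point from camera to tool coordinates, whose origin is the TCP and whose axes are the flange's). Camera axes: x right, y down, z forward; pixel columns grow to the right and rows downward; lengths in m; the calibration is good to about 2 mm. The wrist camera is an equidistant fisheye: a pixel r from the principal point sees the ray r / f radians off the axis. A picture is of the moment at which its call begins: read the wrist's pose just before it. There is no depth.
- r.finish_job(): hands the job in; it is judged then, once.
The state is a dict: "time": time; "q": joint angles; "joint_vel": joint speeds; "tau": joint torques, N m; "position": TCP position; "tcp_rot": TCP orientation; "contact_force": force on the tool from outside, world axes, zero at the start; "torque": the same for the moment, N m; "opening": finger opening in m; "grip_force": force on a finger pad.
Only numpy, scipy, OpenCV 4.12 (cv2) and the standard library are available. Lean on these libraries where they do the work, as an engineer would, in place of code of your own. Each camera call takes 0.05 s, during which the arm holds its last target. There are 200 camera calls.

### The job

Refit the magnifier to its bench bracket: slide the eye of the loose lens arm in between the two cheeks of the fork so that the holes line up and the arm lies level on the rest post, then take the long pin with the plain round head from the stand and push it straight down through both cheeks and the eye until its collar sits on the fork. Let go of both, and leave the other two pins and everything else on the bench where they are.

Things in the scene. Friction and masses are not known exactly. Their poses are not given: they have to be found in the camera images.
- bracket: Aluminium bracket screwed to the bench. Origin on the bench, on the vertical axis of its hole; z up; +x points out of the fork's open end, the way the arm must lie. Base plate 12 mm thick, x = -50 to +115 mm, 80 mm wide. A pillar (x = -48 to -22 mm, 82 mm high, the fork's closed back) carries two level cheeks with a 20 mm gap between, open at +x and both sides.
- fork_hole (a point): Mouth of the 16.5 mm hole through both cheeks, at the upper cheek's top, 82 mm above the bench. Each cheek is 10 mm thick, 50 mm wide, from the pillar to x = +25 mm: the upper at 72 to 82 mm above the bench, the lower at 42 to 52 mm.
- rest_top (a point): Top of the bracket's black rest post, 14 mm by 24 mm (y), 92 mm from the hole's axis along the bracket's +x and 52 mm above the bench, level with the lower cheek's top: the arm lies on the lower cheek and this post.
- lens_grip (a point): Loose lens arm, 192 mm long, about 0.25 kg, lying on the bench on its flat underside. Point: middle of its steel bar (67 x 24 mm wide x 22 mm high, the place to grip), 11 mm above the underside; x runs from the eye to the lens, z up. The bar spans x = -35 to +32 mm; at +x a black ring with a lens, 72 mm across, 16 mm high, centred at x = +68 mm. Centre of mass within 15 mm of the point.
- eye_hole (a point): Centre of the eye, a 17 mm vertical hole in the flat steel tongue at the arm's other end, 68 mm from lens_grip along -x, 6.5 mm above the arm's underside. The tongue is 34 mm wide, 13 mm high, underside flush with the bar's, and ends 20 mm beyond the eye. Axes as lens_grip.
- stand: Grey plastic pin stand, 170 mm (x) by 50 mm (y), 66 mm high, fixed to the bench; origin at the centre of its underside. Three 18 mm holes through it at x = -60, 0 and +60 mm hold three steel pins upright, in any order, each hanging by its collar on the stand's top.
- pin_head (a point): The pin to use: plain round steel head 22 mm across and 26 mm high (the place to grip) above a collar 30 mm across and 4 mm thick; below it a 14 mm shank, 58 mm long, whose last 10 mm taper to a 6 mm point. About 0.12 kg. The point is the middle of the head, on its axis: 17 mm above the collar's underside; z up along the pin, towards the head.
- pin_tip (a point): The point of that pin's shank, 75 mm below pin_head on its axis.
- square_pin_head (a point): Not to be used: a pin of the same collar with a square head (20 mm by 20 mm, 26 mm high) and a shorter shank (36 mm). The point is the middle of its head.
- ball_pin_head (a point): Not to be used: a pin of the same collar with a ball head (25 mm) on a short neck and a shorter shank (36 mm). The point is 17 mm above its collar's underside.
- jar_mid (a point): Amber glass jar, 52 mm across, 75 mm high, a bystander; the point is on its axis, half-way up.
- can_mid (a point): Slim aluminium can, 42 mm across, 120 mm high, a bystander; the point is on its axis, half-way up.
- dish_mid (a point): White ceramic dish, 80 mm across, 28 mm high, a bystander; the point is at its middle.
- driver_grip (a point): Screwdriver, 150 mm long, lying on the bench, a bystander; the point is on its handle, x runs from handle to tip.
- battery_mid (a point): Black battery pack, 70 x 50 x 35 mm, a bystander; the point is its centre.
- mug_mid (a point): White mug, 72 mm across, 80 mm high, a bystander; the point is on its axis, half-way up.
Things that resemble listed ones, but are neither listed nor needed, are in the scene too. What is shaped like the part that bears pin_head but purple is not meant.

How it is judged (in metres and radians):
On the way:
1. the arm's eye is between the cheeks, lined up with the fork's hole, the pin still away from the fork (horizontal distance between eye_hole and fork_hole below 0.006 m and z of eye_hole in the frame of bracket between 0.054 and 0.07 m and angle between lens_grip's own z axis and vertical below 0.08 rad and horizontal distance between pin_tip and fork_hole above 0.04 m), for 0.2 s.
At the end, for the whole second after the job is handed in: The eye lies between the cheeks, the arm level (0.06 rad) along the bracket over the rest post (0.26 rad); the round-headed pin stands upright (0.08 rad) through cheeks and eye, all within 6 mm of the hole axis, its tip at least 54 mm below the fork top; both released and at rest (horizontal distance between each of eye_hole, pin_head, pin_tip and fork_hole below 0.006 m and z of eye_hole in the frame of bracket between 0.054 and 0.07 m and z of pin_tip in the frame of fork_hole below -0.054 m and angle between pin_head's own z axis and vertical below 0.08 rad and angle between lens_grip's own z axis and vertical below 0.06 rad and angle between the x axis of lens_grip and the x axis of bracket, either way round below 0.26 rad and x of lens_grip in the frame of bracket above 0.03 m and linear speed of each of lens_arm, pin below 0.02 m/s); the robot touches nothing.
It fails at once if another pin or a bystander is moved by more than 30 mm (distance of any of square_pin_head, ball_pin_head, jar_mid, can_mid, dish_mid, driver_grip, battery_mid, mug_mid from where it was at the start of the episode above 0.03 m).
It also fails if it takes over 64 s, if anything falls off the work surface, if the arm or the gripper's body presses on something with over 40 N, if the wrist force passes 120 N, or if a joint passes its speed limit or range.

## Working session

There is one attempt and no reset: what is moved stays moved. The work goes in short steps, Python scripts to look and compute and a tool call to move; the robot and the scene stay as the last step left them, time stands still between calls to the robot, and variables do not carry over. Pictures are saved under pics/ and viewed, at most 10 in all, crops included, and the job is handed in when it is done.

Besides the shell and the picture viewer there is one more tool, called after "Call:" by a JSON object that holds its "fn" and its "kwargs". move_arm: Moves the arm, as the interface text tells. Its arguments: {"type":"object","properties":{"deltas":{"type":"string"},"squeeze":{"type":"number"}},"required":["deltas"]}

```bash
mkdir -p pics; cat > h.py <<'E'
import numpy as np, cv2
from scipy.spatial.transform import Rotation as R
from plant import r
def snap(n,f):
    s=r.observe(); c=r.camera(n); cv2.imwrite(f'pics/{f}.png',c['img'][:,:,::-1]); c['s']=s
    np.save(f'pics/{f}.npy',c,allow_pickle=True); return c
def load(f): return np.load(f'pics/{f}.npy',allow_pickle=True).item()
def ray(c,u,v):
    K=c['camera_matrix']
    x=(u-K[0,2])/K[0,0]; y=(v-K[1,2])/K[1,1]
    if 'hand_eye' in c:
        t=np.hypot(x,y); d=np.array([x/t*np.sin(t),y/t*np.sin(t),np.cos(t)]) if t>0 else np.array([0,0,1.])
        H=np.array(c['hand_eye']); Rt=R.from_euler('xyz',c['s']['tcp_rot'],degrees=True).as_matrix()
        return Rt@H[:3,3]+np.array(c['s']['position']), Rt@H[:3,:3]@d
    M=cv2.Rodrigues(np.array(c['rvec'],float))[0]; return -M.T@np.array(c['tvec']).ravel(), M.T@np.array([x,y,1.])
def atz(c,u,v,z):
    o,d=ray(c,u,v); return o+d*(z-o[2])/d[2]
def tri(*obs):
    A=np.zeros((3,3));b=np.zeros(3)
    for c,u,v in obs:
        o,d=ray(c,u,v);d=d/np.linalg.norm(d);P=np.eye(3)-np.outer(d,d);A+=P;b+=P@o
    p=np.linalg.solve(A,b); e=[]
    for c,u,v in obs:
        o,d=ray(c,u,v);d=d/np.linalg.norm(d);e.append(np.linalg.norm((np.eye(3)-np.outer(d,d))@(p-o)))
    return p,e
E
python3 - <<'E'
from h import *
s=r.observe(); print(s, r.hold_point_z)
for n in ['scene','top','wrist']:
    c=snap(n,n+'0'); print(n,c['camera_matrix'].tolist(),[np.round(c[k],3).tolist() for k in c if k in('rvec','tvec','hand_eye')])
a=[cv2.imread(f'pics/{n}0.png') for n in('scene','top')]
cv2.imwrite('pics/s.png',cv2.resize(a[0],(800,600),interpolation=3)); cv2.imwrite('pics/t.png',cv2.resize(a[1],(800,600),interpolation=3))
E
```

```text
{'time': 0.0, 'q': array([-6.88934248e+01,  7.51507813e+00,  8.53280219e+01, -7.50360511e-04,
        8.72606701e+01, -4.89174143e+00]), 'joint_vel': array([-0.05843512,  0.02132808,  0.07076668, -0.06237368, -0.06227877,
       -0.05786589]), 'tau': array([-2.16374312e-03, -5.59837747e+01, -4.91763496e+01,  7.65139866e-02,
        3.55193589e-02, -1.40059910e-04]), 'position': array([ 0.26283372, -0.53874935,  0.2175998 ]), 'tcp_rot': array([-1.79896544e+02, -8.10211202e-03,  2.59983459e+01]), 'contact_force': array([-0.49845987, -0.0810523 ,  0.03826108]), 'torque': array([-0.02056473,  0.01912062,  0.01992911]), 'grip_force': 0.0, 'opening': 0.09272791988224559} 0.0188
scene [[400.68352019080595, 0.0, 279.4925611425021], [0.0, 400.68352019080595, 215.3378703665006], [0.0, 0.0, 1.0]] [[2.049, 1.282, -0.542], [-0.237, -0.269, 1.471]]
top [[502.9232131864995, 0.0, 278.95701329995615], [0.0, 502.9232131864995, 215.59070806859788], [0.0, 0.0, 1.0]] [[2.142, -2.184, 0.11], [0.018, 0.567, 1.558]]
wrist [[325.19226210127806, 0.0, 282.394500886318], [0.0, 325.19226210127806, 205.57089509434084], [0.0, 0.0, 1.0]] [[[0.0, -0.961, -0.277, 0.076], [1.0, 0.0, 0.001, 0.0], [-0.001, -0.277, 0.961, -0.168], [0.0, 0.0, 0.0, 1.0]]]
```

View pics/s.png

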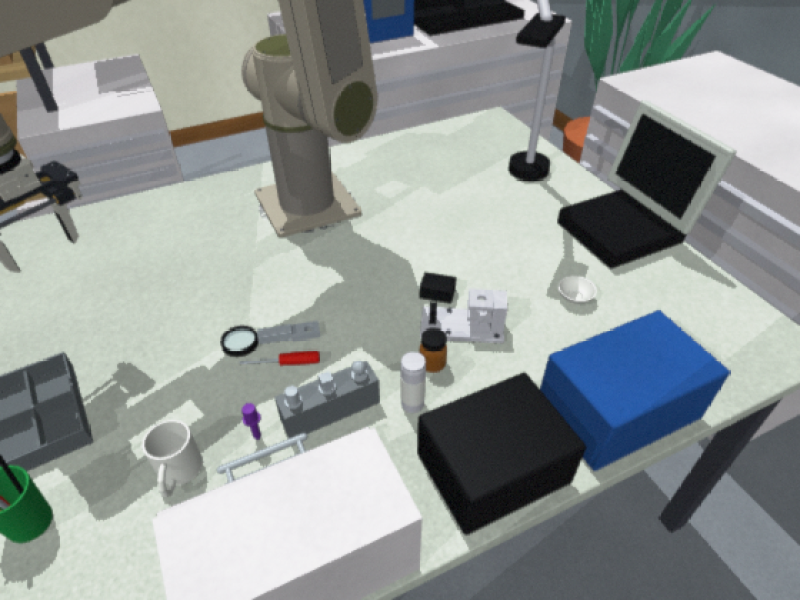

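View pics/t.png

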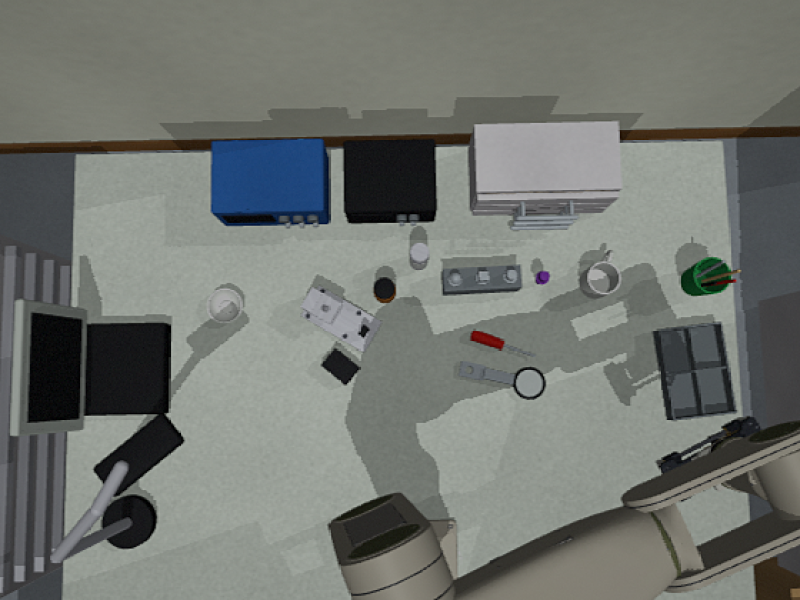

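The scene view shows stand pins at (291,397), (326,383) and (358,370), the bracket at (465,315), the lens arm at (270,335), and a purple decoy at (252,420). In the top view the pins are at (511,275), (483,276) and (456,277), the bracket at (340,315), the arm at (500,377), and the battery at (340,366). I'll enlarge these next.

```bash
python3 - <<'E'
import cv2,numpy as np
s=cv2.imread('pics/scene0.png');t=cv2.imread('pics/top0.png')
def c(im,x,y,w,h): return cv2.resize(im[y:y+h,x:x+w],(400,300),interpolation=cv2.INTER_CUBIC)
# scale: 400/w
o=np.vstack([np.hstack([c(s,188,240,80,60),c(t,304,172,64,48)]),np.hstack([c(s,288,184,80,60),c(t,204,192,72,54)])])
cv2.imwrite('pics/c1.png',o)
o=np.vstack([np.hstack([c(s,148,212,80,60),c(t,312,240,80,60)]),np.hstack([c(s,190,245,64,48),c(t,304,172,64,48)])])
cv2.imwrite('pics/c2.png',o)
E
```

```text
(no output)
```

View pics/c1.png

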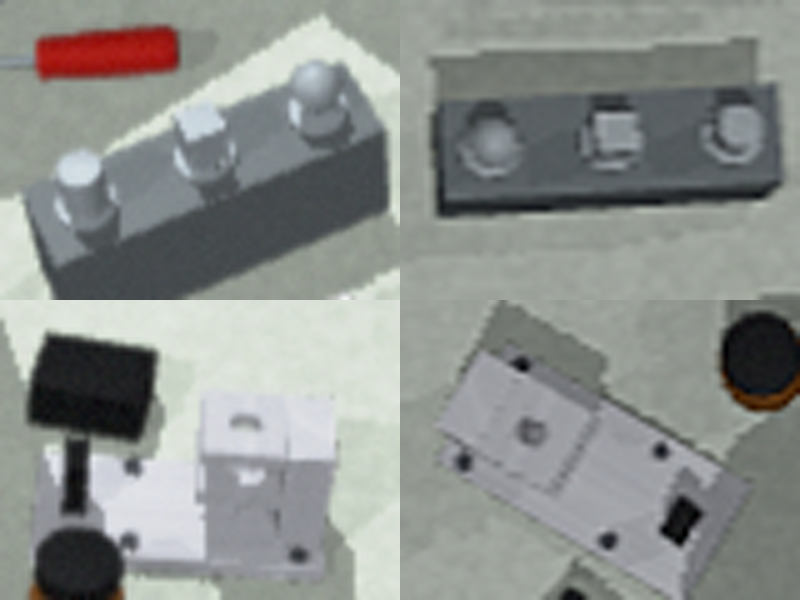

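View pics/c2.png

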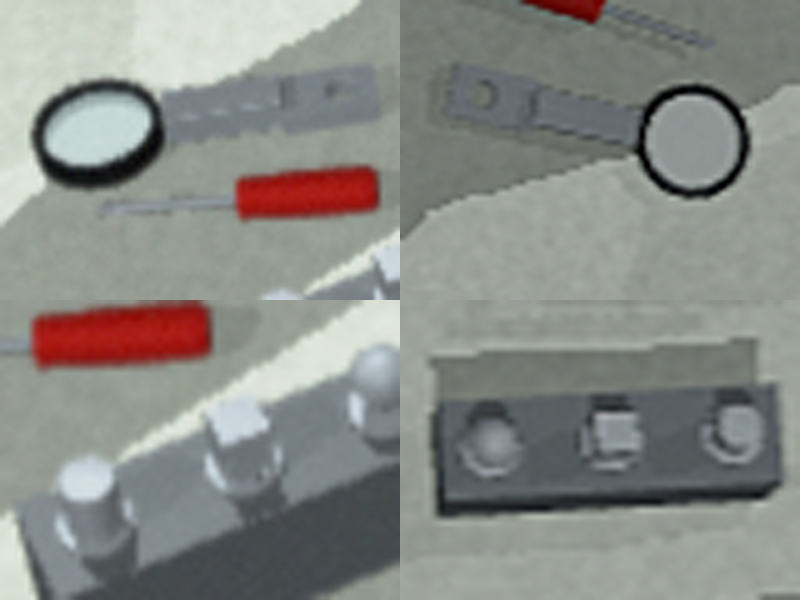

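The crops confirm the target. The cylinder head is the end pin, scene (203.6,272) and top (358,191.6). The middle pin is square and the other end pin is a ball, and the purple lookalike lies elsewhere. So the plain round head is the pin to use, and I'll triangulate it now.

```bash
python3 - <<'E'
from h import *
s=load('scene0');t=load('top0')
P={'pin top':((203.6,272.2),(358.1,191.6)),'fork':((337,208),(227.5,215.2)),'eye':((216.6,229.4),(328.4,258.4)),'ring':((167.2,238),(370.2,267.8))}
for k,(a,b) in P.items():
    p,e=tri((s,*a),(t,*b)); print(k,p.round(4),np.round(e,4))
for n,(u,v),z in [('post',(254.5,231.2),.052),('pinball',(318.6,195),.09),('square',(338.6,193),.096),('battery',(238,256),.035),('jar',(269,201),.075),('can',(293,174),.12),('purple',(380,194),.02),('handle',(380,158),.1),('driver',(340,237),.015),('batt right',(251,259),.035),('st L',(310,205),.066),('st R',(363,203.5),.066)]:
    print(n,atz(t,u,v,z).round(4))
E
```

```text
pin top [ 0.6287 -0.2356  0.096 ] [0.0001 0.0001]
fork [0.5665 0.1645 0.0807] [0.0008 0.0008]
eye [ 0.4304 -0.1458  0.01  ] [0.0016 0.0016]
ring [ 0.3977 -0.2792  0.006 ] [0.0001 0.0001]
post [0.5176 0.0834 0.052 ]
pinball [ 0.6215 -0.1159  0.09  ]
square [ 0.6256 -0.1763  0.096 ]
battery [0.4423 0.1369 0.035 ]
jar [0.6082 0.0361 0.075 ]
can [ 0.6824 -0.0385  0.12  ]
purple [ 0.6312 -0.317   0.02  ]
handle [ 0.7303 -0.3056  0.1   ]
driver [ 0.4967 -0.1856  0.015 ]
batt right [0.4322 0.0964 0.035 ]
st L [ 0.5944 -0.0902  0.066 ]
st R [ 0.5958 -0.2541  0.066 ]
```

Call:
{"fn": "move_arm", "kwargs": {"deltas": "27.9 -22.75 0 -0.873 0.1;27.9 -22.75 0 -0.873 0.1;27.9 -22.75 0 -0.873 0.1;27.9 -22.75 0 -0.873 0.1;27.9 -22.75 0 -0.873 0.1;27.9 -22.75 0 -0.873 0.1;27.9 -22.75 0 -0.873 0.1;27.9 -22.75 0 -0.873 0.1;27.9 -22.75 0 -0.873 0.1;27.9 -22.75 0 -0.873 0.1;27.9 -22.75 0 -0.873 0.1;27.9 -22.75 0 -0.873 0.1", "squeeze": 30}}

```text
time: 1.15
position: [0.4138, -0.2129, 0.2185]
tcp_rot: [-180.0, 0.0, 76.1]
contact_force: [0.0, -0.2, 0.5]
opening: 0.0514
grip_force: 0.0
```

```bash
python3 - <<'E'
from h import *
c=snap('wrist','w1'); print(c['s']['position'],c['s']['tcp_rot'],c['s']['opening'],c['s']['q'])
cv2.imwrite('pics/w1b.png',cv2.resize(cv2.imread('pics/w1.png'),(800,600),interpolation=cv2.INTER_CUBIC))
E
```

```text
[ 0.41383345 -0.21291774  0.21853516] [-1.79982901e+02  3.07661266e-02  7.60512225e+01] 0.05137640743830773 [-3.35136733e+01 -1.38471687e+01  1.05806102e+02 -3.47359137e-02
  8.80468756e+01 -1.95637056e+01]
```

View pics/w1b.png

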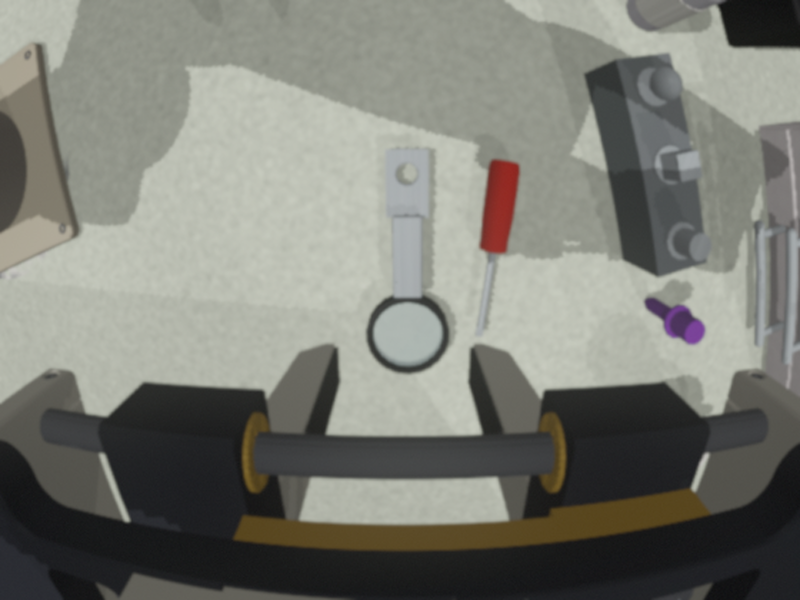

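The wrist view shows the eye hole at (407,173), the bar with its axis near x≈407, and the ring centred at (408,332). The round pin head is at about (694,243). I'll compute positions from these pixels.

```bash
cat >> h.py <<'E'
def px(x,y): return ((x+.5)*.7-.5,(y+.5)*.7-.5)
E
python3 - <<'E'
from h import *
w=load('w1');t=load('top0');s=load('scene0')
e=atz(w,*px(407,173),.013);g=atz(w,*px(408,332),.016);b=atz(w,*px(407,297),.022);b2=atz(w,*px(407,216),.022)
print(e,g,b,b2)
d=(g-e)[:2];print(np.linalg.norm(d),np.degrees(np.arctan2(*d[::-1])), e[:2]+d/np.linalg.norm(d)*.068)
for n,a in [('eye',((407,173),(328.4,258.4),(216.6,229.4))),('ring',((408,332),(370.2,267.8),(167.2,238)))]:
    print(n,tri((w,*px(*a[0])),(t,*a[1])),tri((w,*px(*a[0])),(t,*a[1]),(s,*a[2])))
print('pin',tri((w,*px(697,246)),(t,358.1,191.6),(s,203.6,272.2)))
E
```

```text
[ 0.43284822 -0.14695686  0.013     ] [ 0.40188071 -0.27617232  0.016     ] [ 0.40885442 -0.2440467   0.022     ] [ 0.42470997 -0.17965857  0.022     ]
0.1328744665857556 -103.47720300016329 [ 0.41700025 -0.21308432]
eye (array([ 0.43144989, -0.14756505,  0.0030261 ]), [np.float64(0.0014676589659835197), np.float64(0.0014676589659834705)]) (array([ 0.43159473, -0.1462233 ,  0.01116702]), [np.float64(0.0014753987964614332), np.float64(0.0019913068312940926), np.float64(0.0018215870030240486)])
ring (array([ 0.3992818 , -0.28029394,  0.00303655]), [np.float64(0.001678804807933691), np.float64(0.0016788048079336888)]) (array([ 0.39937701, -0.27921366,  0.00739109]), [np.float64(0.0018022941971630845), np.float64(0.0016775299649172605), np.float64(0.00025020831762696447)])
pin (array([ 0.62869821, -0.23577177,  0.0962241 ]), [np.float64(0.0004547949868199243), np.float64(0.00012497984727400134), np.float64(0.00037694453233329354)])
```

Call:
{"fn": "move_arm", "kwargs": {"deltas": "0.1 0.16 4 -0.005 0.1;0.1 0.16 8 -0.005 0.1;0.1 0.16 12 -0.005 0.1;0.1 0.16 16 -0.005 0.1;0.1 0.16 19 -0.005 0.1;0.1 0.16 21 -0.005 0.1;0.1 0.16 21.4 -0.005 0.1;0.1 0.16 21.4 -0.005 0.1;0.1 0.16 21.4 -0.005 -0.3;0.1 0.16 21.4 -0.005 -1;0.1 0.16 21.4 -0.005 -1;0.1 0.16 21.4 -0.005 -1", "squeeze": 40}}

```text
time: 2.2
position: [0.417, -0.2127, 0.0061]
tcp_rot: [179.9, 0.1, 76.3]
contact_force: [-0.4, 0.9, -0.4]
opening: 0.0288
grip_force: 0.0
```

Call:
{"fn": "move_arm", "kwargs": {"deltas": "0 0 0 0 -1;0 0 0 0 -1;0 0 0 0 -1;0 0 -1 0 -1;0 0 -3 0 -1;0 0 -6 0 -1;0 0 -9 0 -1;0 0 -12 0 -1;0 0 -15 0 -1;0 0 -15.5 0 -1;0 0 -15.5 0 -1;0 0 -15.5 0 -1"}}

```text
time: 3.2
position: [0.4155, -0.2116, 0.1589]
tcp_rot: [-180.0, -0.0, 76.3]
contact_force: [-0.4, -0.9, -2.8]
opening: 0.0238
grip_force: 40.0
```

```bash
python3 - <<'E'
from h import *
c=snap('wrist','w2'); print(c['s'])
im=cv2.imread('pics/w2.png'); cv2.imwrite('pics/w2b.png',cv2.resize(im[60:285,130:430],(800,600),interpolation=cv2.INTER_CUBIC))
E
```

```text
{'time': 3.2, 'q': array([-3.32921263e+01, -1.16250612e+01,  1.10179969e+02, -7.44492071e-05,
        8.14735374e+01, -1.96067426e+01]), 'joint_vel': array([-0.10466538,  1.51561465,  1.81216183,  0.06829585, -0.14114698,
       -0.05729757]), 'tau': array([ 1.27418374e-02, -4.06963849e+01, -5.15994358e+01,  5.05928183e-02,
        6.93211332e-02,  5.69451877e-04]), 'position': array([ 0.41554879, -0.21163077,  0.15893495]), 'tcp_rot': array([-1.79973179e+02, -9.47583229e-03,  7.63146252e+01]), 'contact_force': array([-0.36864271, -0.88332018, -2.80210245]), 'torque': array([-0.0071032 , -0.04825534,  0.00111686]), 'grip_force': 39.996036887168884, 'opening': 0.023771749991529197}
```

View pics/w2b.png

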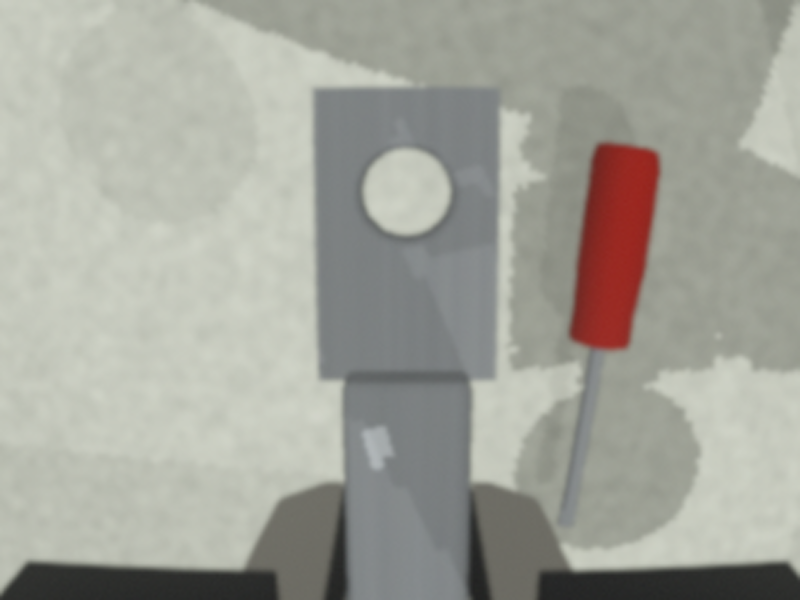

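Held level at a 23.8 mm opening, with the eye hole at crop (407,192) on the arm's centre line. Next I fly to an approach pose out in front of the fork and measure the fork with the same camera.

Call:
{"fn": "move_arm", "kwargs": {"deltas": "2 0.1 0 0.02 -1;5 0.3 0 0.06 -1;8.5 0.5 0 0.1 -1;12 0.7 0 0.15 -1;15.5 0.9 0 0.2 -1;19 1.1 0 0.24 -1;22.5 1.3 0 0.28 -1;25 1.4 0 0.3 -1;26.5 1.48 0 0.304 -1;26.5 1.48 0 0.304 -1;26.5 1.48 0 0.304 -1;26.5 1.48 0 0.304 -1"}}

```text
time: 4.25
position: [0.4918, 0.0415, 0.1579]
tcp_rot: [-179.9, 0.1, 58.9]
contact_force: [-0.6, 0.1, -1.8]
opening: 0.0238
grip_force: 40.0
```

```bash
python3 - <<'E'
from h import *
c=snap('wrist','w3'); print(c['s']['position'],c['s']['tcp_rot'],c['s']['contact_force'],c['s']['q'])
im=cv2.imread('pics/w3.png'); cv2.imwrite('pics/w3b.png',cv2.resize(im[0:240,120:440],(800,600),interpolation=cv2.INTER_CUBIC))
E
```

```text
[0.4917856  0.04154807 0.15790633] [-1.79857150e+02  1.12194899e-01  5.89078045e+01] [-0.57253199  0.14096977 -1.79411793] [-1.10568636e+00 -6.90756445e+00  1.06094065e+02 -2.61027460e-02
  8.09933035e+01  2.99907758e+01]
```

View pics/w3b.png

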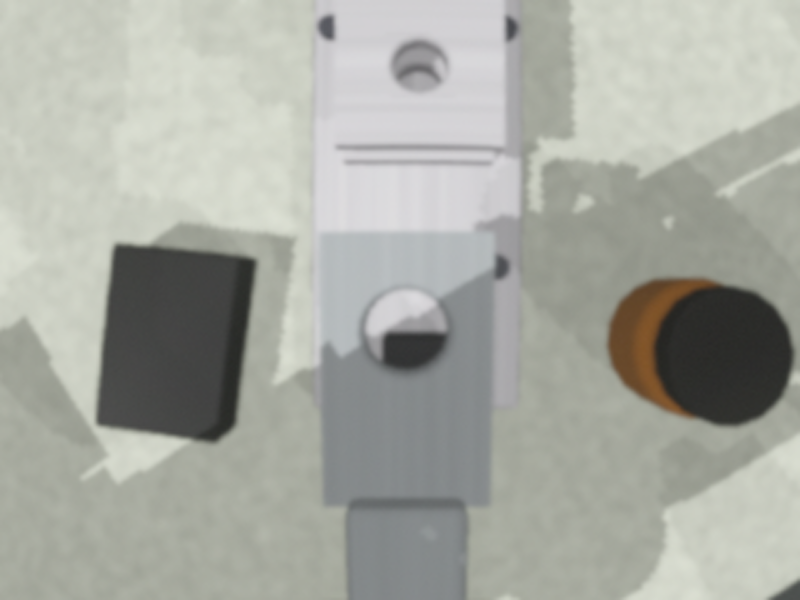

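The hole is at crop (419,66), the upper cheek's front edge runs (336,147)–(505,148), the eye is at (406,330), and the plate edges are parallel to the arm. I'll work out the shift next.

```bash
python3 - <<'E'
from h import *
w=load('w3'); cr=lambda x,y:(120+(x+.5)/2.5-.5,(y+.5)/2.5-.5)
S=w['s'];p=S['position'];Rt=R.from_euler('xyz',S['tcp_rot'],degrees=True).as_matrix()
T=lambda q:(Rt.T@(q-p))*100
f=atz(w,*cr(419,66),.082)
print('fork',f,T(f)); t=load('top0');s=load('scene0'); print(tri((w,*cr(419,66)),(t,227.5,215.2),(s,337,208)))
for h in (.0085,):
  print('eye w3',T(atz(w,*cr(406,330),p[2]+h)))
w2=load('w2');S2=w2['s'];R2=R.from_euler('xyz',S2['tcp_rot'],degrees=True).as_matrix()
print('eye w2',R2.T@(atz(w2,282.3,131.7,S2['position'][2]+.0085)-S2['position'])*100)
a=T(atz(w,*cr(316,30),.012));b=T(atz(w,*cr(317,400),.012));print('edge',a,b)
a=T(atz(w,*cr(520,30),.012));b=T(atz(w,*cr(518,400),.012));print('edge',a,b)
print('cheek edge',T(atz(w,*cr(336,147),.082)),T(atz(w,*cr(505,148),.082)))
E
```

```text
fork [0.56910985 0.16289847 0.082     ] [14.39967821  0.37368137  7.56154211]
(array([0.56774245, 0.16363276, 0.0819821 ]), [np.float64(0.0015520307518557402), np.float64(0.0017351602400109316), np.float64(0.0008145021259831007)])
eye w3 [ 6.77842794e+00 -1.63345994e-03 -8.63273574e-01]
eye w2 [ 6.77697    -0.01027285 -0.84887449]
edge [17.94100385 -3.46724246 14.56421893] [ 3.24418901 -3.48031478 14.59303052]
edge [17.98318959  4.36264161 14.54461485] [ 3.25949521  4.3609994  14.57345058]
cheek edge [11.87744543 -2.0694345   7.57257227] [11.87208446  2.91021088  7.56016751]
```

Call:
{"fn": "move_arm", "kwargs": {"deltas": "0 0.2 2 0 -1;0 0.4 4.5 0 -1;0 0.4 7 0 -1;0 0.4 9 0 -1;0 0.4 9.8 0 -1;0 0.4 9.9 0 -1;0 0.4 9.9 0 -1;0 0.4 9.9 0 -1;0 0.4 9.9 0 -1"}}

```text
time: 5.05
position: [0.4977, 0.0398, 0.0623]
tcp_rot: [179.9, -0.1, 58.9]
contact_force: [0.0, 0.1, -1.6]
opening: 0.0234
grip_force: 40.0
```

```bash
python3 - <<'E'
from h import *
c=snap('wrist','w4');print(c['s']['position'],c['s']['tcp_rot'],c['s']['contact_force'])
s=snap('scene','s4')
a=cv2.imread('pics/w4.png')[0:210,142:422];b=cv2.imread('pics/s4.png')[175:265,270:390]
cv2.imwrite('pics/c4.png',np.vstack([cv2.resize(a,(400,300),interpolation=2),cv2.resize(b,(400,300),interpolation=2)]))
E
```

```text
[0.49772531 0.03979086 0.06232785] [ 1.79861912e+02 -7.94059532e-02  5.88725045e+01] [ 6.71023253e-05  1.49049896e-01 -1.61729129e+00]
```

View pics/c4.png

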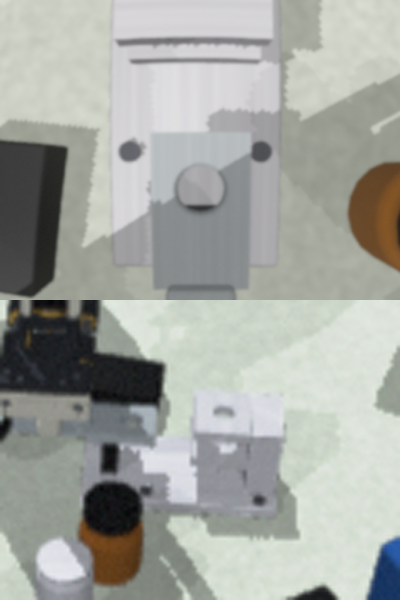

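In the wrist half the cheek edge centre is at x≈195.5 against the image axis at 200, so the tongue sits about 1.5 mm too far along +y tool. In the scene half the tongue faces the gap.

```bash
python3 - <<'E'
from h import *
w=snap('wrist','w5'); S=w['s'];p=S['position'];print(p,S['tcp_rot'])
w=load('w4');S=w['s'];p=S['position'];Rt=R.from_euler('xyz',S['tcp_rot'],degrees=True).as_matrix()
T=lambda q:((Rt.T@(q-p))*100).round(2)
cr=lambda x,y:(142+(x+.5)/1.42857-.5,(y+.5)/1.42857-.5)
print('cheek',T(atz(w,*cr(118,40),.082)),T(atz(w,*cr(273,38),.082)))
print('lower',T(atz(w,*cr(131,62),.052)),T(atz(w,*cr(260,60),.052)))
print('plate',T(atz(w,*cr(112,240),.012)),T(atz(w,*cr(277,240),.012)))
print('eye',T(atz(w,*cr(200.5,187),p[2]+.0095)),'end',T(atz(w,*cr(152,132),p[2]+.0095)),T(atz(w,*cr(250,132),p[2]+.0095)))
E
compgen -G 'pics/w*.png' >/dev/null; python3 - <<'E'
import cv2,numpy as np
a=cv2.imread('pics/w4.png').astype(int);b=cv2.imread('pics/w5.png').astype(int)
print(cv2.phaseCorrelate(np.float32(a.mean(2)),np.float32(b.mean(2))))
E
```

```text
[0.4974431  0.03995232 0.06199504] [ 1.79886747e+02 -6.75232670e-02  5.88851723e+01]
cheek [11.75 -2.62 -1.96] [11.8   2.3  -1.95]
lower [11.65 -2.64  1.04] [11.72  2.26  1.05]
plate [ 4.04 -4.25  5.03] [4.03 3.67 5.05]
eye [ 6.83  0.   -0.94] end [ 8.73 -1.63 -0.94] [ 8.73  1.67 -0.93]
((0.2922817582464745, 0.07819513615143592), 0.9727587067663915)
```

Call:
{"fn": "move_arm", "kwargs": {"deltas": "0 -0.19 0.2 0 -1;0 -0.19 0.28 0 -1;1 -0.19 0.28 0 -1;2 -0.19 0.28 0 -1;2.8 -0.19 0.28 0 -1;3 -0.19 0.28 0 -1;3 -0.19 0.28 0 -1;3 -0.19 0.28 0 -1"}}

```text
time: 5.87
position: [0.5104, 0.0671, 0.0578]
tcp_rot: [-180.0, -0.0, 58.9]
contact_force: [-1.2, 0.1, -1.1]
opening: 0.0236
grip_force: 40.0
```

```bash
python3 - <<'E'
from h import *
c=snap('wrist','w6');print(c['s']['position'],c['s']['tcp_rot'],c['s']['contact_force'])
s=snap('scene','s6')
a=cv2.imread('pics/w6.png')[0:210,142:422];b=cv2.imread('pics/s6.png')[175:265,270:390]
cv2.imwrite('pics/c6.png',np.hstack([cv2.resize(a,(400,300),interpolation=2),cv2.resize(b,(400,300),interpolation=2)]))
E
```

```text
[0.51041596 0.06708641 0.05779384] [-1.79994012e+02 -6.64205158e-04  5.89395010e+01] [-1.17850352  0.08840874 -1.05540597]
```

View pics/c6.png

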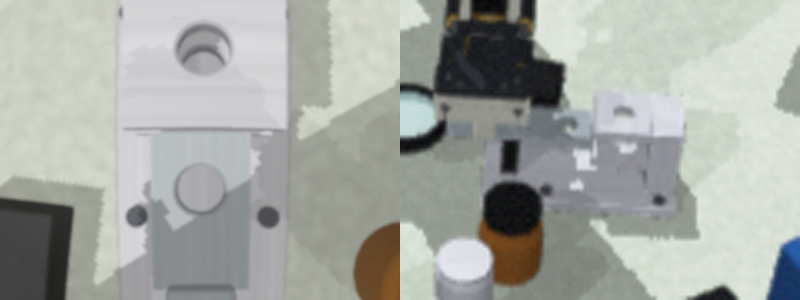

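The wrist half shows the fork hole at (204,48), the eye at (200.5,188) and the cheek edge at y≈129 spanning x 117–287. The tongue end is just at the cheek mouth and laterally centred to within about 1 mm.

```bash
python3 - <<'E'
from h import *
w=load('w6');S=w['s'];p=S['position'];Rt=R.from_euler('xyz',S['tcp_rot'],degrees=True).as_matrix()
T=lambda q:((Rt.T@(q-p))*100).round(2)
cr=lambda x,y:(142+(x+.5)/1.42857-.5,(y+.5)/1.42857-.5)
print('cheek',T(atz(w,*cr(117.5,129),.082)),T(atz(w,*cr(287,129),.082)))
print('hole',T(atz(w,*cr(204,48),.082)))
print('eye',T(atz(w,*cr(200.5,188),p[2]+.0095)))
print(T(load('w6')['s']['position']), r.observe()['position'])
E
```

```text
cheek [ 8.75 -2.54 -2.42] [ 8.76  2.66 -2.42]
hole [11.27  0.11 -2.42]
eye [ 6.8   0.   -0.95]
[0. 0. 0.] [0.51021157 0.06666874 0.05777301]
```

Call:
{"fn": "move_arm", "kwargs": {"deltas": "0.3 0.08 0 0 -1;0.8 0.08 0 0 -1;1.3 0.08 0 0 -1;1.8 0.08 0 0 -1;2.3 0.08 0 0 -1;2.8 0.08 0 0 -1;3.3 0.08 0 0 -1;3.8 0.08 0 0 -1;4.2 0.08 0 0 -1;4.4 0.08 0 0 -1;4.4 0.08 0 0 -1;4.4 0.08 0 0 -1"}}

```text
time: 6.97
position: [0.5338, 0.1041, 0.0579]
tcp_rot: [180.0, -0.0, 58.9]
contact_force: [0.5, 1.2, -0.6]
opening: 0.0235
grip_force: 40.0
```

```bash
python3 - <<'E'
from h import *
c=snap('wrist','w7');S=c['s'];print(S['position'],S['tcp_rot'],S['contact_force'],S['torque'])
# hole region: brightness map around expected hole position, find hole ellipse & see-through
p=S['position'];Rt=R.from_euler('xyz',S['tcp_rot'],degrees=True).as_matrix()
# expected pixel of the hole at tool (6.85,0.0) z=.082
g=c['img'].mean(2)
from scipy.optimize import least_squares
q=p+Rt@np.array([.0683,0,0]);q[2]=.082
f=least_squares(lambda a:(atz(c,a[0],a[1],.082)-q)[:2]*1e3,[282,120]).x;print('expected px',f)
u,v=f.round().astype(int)
np.set_printoptions(linewidth=250); print(g[v-26:v+28:2,u-28:u+30:2].astype(int))
E
```

```text
[0.533802   0.10408963 0.05785581] [ 1.79996629e+02 -9.24206043e-03  5.89052442e+01] [ 0.45119505  1.19190099 -0.59641021] [ 0.03675115 -0.03493222 -0.00891289]
expected px [282.10785633 132.40090599]
[[205 205 205 205 205 205 205 205 204 205 205 204 204 204 204 204 204 204 203 204 204 204 204 204 204 203 203 203 203]
 [206 206 205 203 203 203 202 202 202 202 202 202 201 200 201 201 201 202 202 201 201 201 201 201 201 202 203 203 203]
 [205 204 203 199 201 201 201 201 201 200 200 198 194 190 190 192 195 199 201 200 200 200 200 200 200 200 202 203 202]
 [202 202 201 201 201 201 201 201 200 194 185 176 167 165 167 174 178 181 188 195 199 200 200 200 200 200 200 200 200]
 [201 201 200 201 201 201 201 197 185 168 157 145 134 135 143 160 171 173 176 180 189 198 199 199 199 199 199 199 198]
 [203 202 202 202 202 202 198 181 160 143 134 132 142 152 157 160 167 168 170 168 175 188 197 199 200 199 199 199 199]
 [204 204 205 204 204 202 183 156 134 129 143 154 158 163 170 170 170 168 165 162 167 175 190 199 201 201 201 201 201]
 [206 206 206 206 205 191 163 133 131 149 155 158 159 165 171 171 
[... 1614 characters left out ...]
204 204 204 203 198 181 163 147 134 130 133 133 131 131 137 153 173 188 198 201 201 201 200 200 201 201]
 [204 204 204 204 204 203 203 204 200 190 179 167 159 154 152 156 161 173 184 192 199 201 201 201 201 200 200 201 200]
 [206 205 205 204 203 203 203 203 202 202 200 194 188 185 185 186 190 194 198 200 201 201 201 200 200 198 200 202 201]
 [208 208 207 204 202 203 202 202 202 202 202 202 201 202 204 202 201 200 200 201 200 200 200 200 200 200 203 204 203]
 [209 209 209 209 208 208 208 208 207 208 208 207 207 207 207 207 206 206 206 206 206 206 205 206 205 205 205 202 192]
 [209 208 208 208 208 208 208 207 207 207 207 206 206 199 202 206 206 205 206 206 205 203 200 203 204 203 195 178 162]]
```

```bash
python3 - <<'E'
from h import *
c=load('w7');S=c['s'];p=S['position'];Rt=R.from_euler('xyz',S['tcp_rot'],degrees=True).as_matrix()
g=c['img'].mean(2)
from scipy.optimize import least_squares
def pix(tx,ty,z):
    q=p+Rt@np.array([tx,ty,0]);
    return least_squares(lambda a:(atz(c,a[0],a[1],z)-q)[:2]*1e3,[282,120]).x
cx=.0678
for n,z,rad in [('UT',.082,8.25),('UB',.072,8.25),('ET',.0673,8.5),('EB',.0543,8.5),('LT',.052,8.25),('LB',.042,8.25)]:
    rr=rad/1e3
    print(n,'v',pix(cx+rr,0,z)[1].round(1),pix(cx-rr,0,z)[1].round(1),'u',pix(cx,-rr,z)[0].round(1),pix(cx,rr,z)[0].round(1))
print('col',[(v,int(g[v,280:285].mean())) for v in range(106,158)])
print('row',[(u,int(g[130:134,u].mean())) for u in range(256,310)])
E
```

```text
UT v 114.9 152.1 u 263.3 300.9
UB v 114.8 149.6 u 264.5 299.7
ET v 114.3 149.1 u 264.6 299.7
EB v 114.3 146.5 u 265.9 298.4
LT v 114.8 145.6 u 266.6 297.7
LB v 114.8 143.9 u 267.4 296.9
col [(106, 204), (107, 203), (108, 201), (109, 196), (110, 190), (111, 180), (112, 168), (113, 157), (114, 145), (115, 144), (116, 156), (117, 166), (118, 168), (119, 168), (120, 169), (121, 170), (122, 169), (123, 167), (124, 167), (125, 168), (126, 169), (127, 168), (128, 167), (129, 166), (130, 168), (131, 170), (132, 171), (133, 172), (134, 171), (135, 171), (136, 172), (137, 171), (138, 172), (139, 171), (140, 171), (141, 168), (142, 157), (143, 141), (144, 139), (145, 145), (146, 149), (147, 143), (148, 132), (149, 136), (150, 153), (151, 171), (152, 185), (153, 197), (154, 203), (155, 206), (156, 207), (157, 206)]
row [(256, 211), (257, 211), (258, 210), (259, 210), (260, 204), (261, 189), (262, 170), (263, 151), (264, 130), (265, 117), (266, 122), (267, 135), (268, 153), (269, 166), (270, 170), (271, 169), (272, 167), (273, 167), (274, 167), (275, 168), (276, 169), (277, 170), (278, 170), (279, 170), (280, 169), (281, 170), (282, 171), (283, 171), (284, 171), (285, 170), (286, 169), (287, 168), (288, 168), (289, 168), (290, 168), (291, 167), (292, 167), (293, 167), (294, 167), (295, 164), (296, 153), (297, 138), (298, 129), (299, 135), (300, 153), (301, 175), (302, 190), (303, 199), (304, 204), (305, 207), (306, 207), (307, 207), (308, 207), (309, 207)]
```

Call:
{"fn": "move_arm", "kwargs": {"deltas": "0.05 0 0.05 0 -1;0.05 0 0.1 0 -1;0.05 0 0.15 0 -1;0.05 0 0.2 0 -1;0.05 0 0.2 0 -1;0.05 0 0.2 0 -1"}}

```text
time: 7.52
position: [0.5338, 0.104, 0.0577]
tcp_rot: [-180.0, 0.0, 58.9]
contact_force: [-9.9, -1.7, 17.3]
opening: 0.0237
grip_force: 40.0
```

Call:
{"fn": "move_arm", "kwargs": {"deltas": "0 0 0.05 0 -1;0 0 0.1 0 -1;0 0 0.1 0 -1;0 0 0.1 0 -1"}}

```text
time: 7.85
position: [0.5338, 0.104, 0.0577]
tcp_rot: [-180.0, 0.0, 58.9]
contact_force: [-15.2, -3.2, 26.0]
opening: 0.0237
grip_force: 40.0
```

Call:
{"fn": "move_arm", "kwargs": {"deltas": "0 0 -0.15 0 -1;0 0 -0.25 0 -1;0 0 -0.25 0 -1;0 0 -0.25 0 -0.6;0 0 -0.25 0 -0.2;0 0 -0.25 0 -0.2;0 0 -0.25 0 -0.2;0 0 -0.25 0 -0.2"}}

```text
time: 8.52
position: [0.5338, 0.1043, 0.057]
tcp_rot: [-180.0, 0.0, 58.9]
contact_force: [-0.3, -0.4, -0.4]
opening: 0.0369
grip_force: 0.0
```

Call:
{"fn": "move_arm", "kwargs": {"deltas": "0 0 -0.5 0 -0.2;0 0 -1.5 0 -0.2;0 0 -3 0 -0.2;0 0 -5 0 -0.2;0 0 -8 0 -0.2;0 0 -11 0 -0.2;0 0 -14 0 -0.2;0 0 -14 0 -0.2;0 0 -14 0 -0.2;0 0 -14 0 -0.2"}}

```text
time: 9.35
position: [0.534, 0.1044, 0.1978]
tcp_rot: [180.0, -0.0, 58.9]
contact_force: [0.6, 0.4, -0.4]
opening: 0.0373
grip_force: 0.0
```

```bash
python3 - <<'E'
from h import *
c=snap('wrist','w8');S=c['s'];print(S['position'],S['tcp_rot'],S['contact_force'],S['q'])
snap('scene','s8')
w=cv2.imread('pics/w8.png')[0:300,82:482];s=cv2.imread('pics/s8.png')[165:265,270:403]
cv2.imwrite('pics/c8.png',np.hstack([cv2.resize(w,(400,300),interpolation=2),cv2.resize(s,(400,300),interpolation=2)]))
g=c['img'].mean(2);p=S['position'];Rt=R.from_euler('xyz',S['tcp_rot'],degrees=True).as_matrix()
from scipy.optimize import least_squares
def pix(tx,ty,z):
    q=p+Rt@np.array([tx,ty,0]);
    return least_squares(lambda a:(atz(c,a[0],a[1],z)-q)[:2]*1e3,[282,120]).x
cx=.0680
for n,z,rad in [('UT',.082,8.25),('ET',.065,8.5),('EB',.052,8.5),('LB',.042,8.25)]:
    rr=rad/1e3
    print(n,'v',pix(cx+rr,0,z)[1].round(1),pix(cx-rr,0,z)[1].round(1),'u',pix(cx,-rr,z)[0].round(1),pix(cx,rr,z)[0].round(1))
u,v=pix(cx,0,.082).round().astype(int)
print('col',[(y,int(g[y,u-1:u+2].mean())) for y in range(v-16,v+17)])
print('row',[(x,int(g[v-1:v+2,x].mean())) for x in range(u-16,u+17)])
E
```

```text
[0.53401661 0.10435462 0.19776507] [ 1.79966359e+02 -2.37011528e-02  5.88897117e+01] [ 0.6219901   0.42229001 -0.40238355] [ 5.65852262e+00 -6.23074739e-01  9.58707244e+01 -1.15629398e-03
  8.47112144e+01  3.67689241e+01]
UT v 114.5 133.4 u 272.6 291.7
ET v 114.2 132.6 u 272.8 291.4
EB v 114.2 131.8 u 273.2 291.0
LB v 114.5 131.0 u 273.8 290.5
col [(108, 212), (109, 212), (110, 212), (111, 210), (112, 204), (113, 191), (114, 173), (115, 160), (116, 162), (117, 166), (118, 167), (119, 168), (120, 168), (121, 168), (122, 168), (123, 167), (124, 167), (125, 169), (126, 170), (127, 170), (128, 170), (129, 168), (130, 161), (131, 151), (132, 149), (133, 167), (134, 191), (135, 207), (136, 213), (137, 213), (138, 210), (139, 209), (140, 210)]
row [(266, 217), (267, 217), (268, 217), (269, 217), (270, 214), (271, 204), (272, 183), (273, 155), (274, 149), (275, 157), (276, 160), (277, 161), (278, 164), (279, 165), (280, 165), (281, 166), (282, 168), (283, 169), (284, 168), (285, 168), (286, 167), (287, 167), (288, 166), (289, 163), (290, 155), (291, 146), (292, 147), (293, 158), (294, 167), (295, 169), (296, 170), (297, 170), (298, 170)]
```

View pics/c8.png

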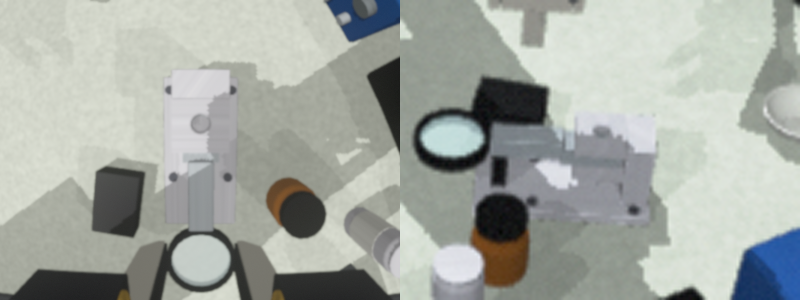

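The arm is seated: the eye is under the hole, with the hole open straight through at (200,123) in the left half. The bar lies over the post and the bracket's neighbours are unmoved. Next I hover over the round pin.

Call:
{"fn": "move_arm", "kwargs": {"deltas": "-24.2 25.7 0 0.969 -0.2;-24.2 25.7 0 0.969 -0.2;-24.2 25.7 0 0.969 -0.2;-24.2 25.7 0 0.969 -0.2;-24.2 25.7 0 0.969 -0.2;-24.2 25.7 0 0.969 -0.2;-24.2 25.7 0 0.969 -0.2;-24.2 25.7 0 0.969 -0.2;-24.2 25.7 0 0.969 -0.2;-24.2 25.7 0 0.969 -0.2;-24.2 25.7 0 0.969 -0.2;-24.2 25.7 0 0.969 -0.2"}}

```text
time: 10.45
position: [0.6283, -0.2346, 0.1959]
tcp_rot: [-179.9, 0.1, 3.4]
contact_force: [0.3, 0.5, -0.0]
opening: 0.0372
grip_force: 0.0
```

```bash
cat >> h.py <<'E'
from scipy.optimize import least_squares
def tool(c,q): 
    S=c['s'];return R.from_euler('xyz',S['tcp_rot'],degrees=True).as_matrix().T@(q-S['position'])*100
def pixw(c,q): return least_squares(lambda a:(atz(c,a[0],a[1],q[2])-q)[:2]*1e3,[282,150]).x
E
python3 - <<'E'
from h import *
r.camera('wrist'); c=snap('wrist','w9');S=c['s'];print(S['position'],S['tcp_rot'],S['q'])
uv=pixw(c,np.array([.6287,-.2357,.096]));print(uv)
u,v=uv.round().astype(int);g=c['img'].mean(2).astype(int)
np.set_printoptions(linewidth=260);print(g[v-34:v+36:2,u-36:u+38:2])
E
```

```text
[ 0.62849785 -0.23410048  0.19637772] [-1.79927302e+02  8.51879953e-02  3.44824267e+00] [-2.48207709e+01  1.90484844e+01  7.42307778e+01  2.37179567e-02
  8.68301968e+01  6.17297063e+01]
[283.62611065 204.71724107]
[[138 138 138 ... 199 199 200]
 [138 139 138 ... 202 202 200]
 [139 139 139 ... 204 205 202]
 ...
 [204 203 204 ... 204 202 202]
 [201 204 205 ... 199 199 201]
 [202 205 205 ... 200 198 195]]
```

```bash
python3 - <<'E'
from h import *
c=load('w9');g=c['img'].mean(2).astype(int);u,v=284,205
for y in range(v-34,v+36,2): print(y,' '.join('%2d'%(g[y,x]//4) for x in range(u-44,u+46,2)))
print('cols from',u-44)
E
```

```text
171 34 34 34 34 34 34 34 34 34 34 34 34 34 34 35 35 35 35 34 32 28 25 25 25 25 25 25 27 31 34 34 34 34 34 35 35 38 48 49 49 50 51 51 51 50
173 34 34 34 34 34 34 34 34 34 35 34 35 35 35 35 35 35 35 32 26 25 25 25 25 25 25 25 25 27 32 34 35 35 35 35 35 39 48 50 50 50 50 50 50 50
175 34 34 35 34 34 34 34 34 34 34 35 34 35 35 35 35 35 35 32 25 25 25 25 25 25 25 25 25 26 32 35 35 35 35 35 35 39 48 51 51 50 50 50 50 50
177 34 34 35 34 34 35 34 35 35 34 35 35 35 35 35 35 35 33 28 25 25 25 25 25 25 25 25 25 26 33 35 35 35 35 35 35 40 49 51 51 50 50 50 50 50
179 34 34 34 34 35 35 35 35 34 35 35 35 35 35 35 35 35 32 25 25 26 27 28 28 28 27 25 25 26 33 35 35 35 35 35 35 41 49 50 50 50 50 50 50 50
181 34 35 35 35 34 35 34 35 35 35 35 35 35 35 35 35 35 32 26 29 32 34 35 35 35 34 31 27 26 33 35 35 35 35 35 35 41 49 50 49 49 50 50 50 50
183 35 35 35 35 35 35 35 35 35 35 35 35 35 35 35 35 34 31 32 35 35 35 35 35 35 36 35 34 31 33 35 35 35 35 35 35 41 49 50 49 50 50 50 50 50
185 35 35 35 35 35 35 35 35 35 35 35 35 35 35 34 34 32 34 34 33 31 30 28 28 30 32 34 35 34 33 34 35 35 35 35 35 42 49 49 50 50 
[... 3078 characters left out ...]
1 52 51 50 50 50 51 52 51 50 50 50 50 50 51 51 51 51 51 50 50 50 50 50 50 50 50 49 49 50 51 51 50 50 50 50 50 49 50 51 51 51 51 50
233 51 52 52 51 50 50 51 52 52 51 51 50 50 50 50 51 51 51 50 50 50 50 50 50 50 51 50 50 50 49 50 51 50 50 50 50 51 51 51 50 50 51 51 51 50
235 51 52 52 51 51 50 51 51 51 51 51 50 49 50 50 50 51 51 50 50 50 50 51 51 51 51 51 51 50 50 50 50 50 50 50 51 51 51 51 50 50 50 51 51 50
237 51 51 51 50 50 51 51 50 50 50 51 51 50 50 50 51 51 51 50 49 50 50 51 51 51 51 51 51 50 50 50 50 50 50 51 51 50 50 49 49 50 50 51 50 50
239 49 48 49 49 50 51 51 49 49 50 51 51 50 50 51 51 51 50 50 50 50 51 51 50 50 51 51 50 50 50 50 51 51 51 50 50 50 50 50 49 48 48 48 49 50
cols from 240
```

The printed intensity map shows the bright head disc at u 274.5–297.5, v 192–213.5, centre about (286,202.8). The collar is visible around it, so this is the end pin.

```bash
python3 - <<'E'
from h import *
c=load('w9');q=atz(c,286,202.8,.096);print(q,tool(c,q));print(tri((c,286,202.8),(load('top0'),358.1,191.6)))
print('collar', tool(c,atz(c,286,197,.07)), c['s']['opening'])
E
```

```text
[ 0.6305264  -0.23762251  0.096     ] [ 0.19622798  0.37650131 10.03702145]
(array([ 0.62927945, -0.23714346,  0.09080052]), [np.float64(0.0006522856219358196), np.float64(0.0006522856219358977)])
collar [ 0.03510795  0.40683987 12.63722748] 0.03702755488147569
```

Call:
{"fn": "move_arm", "kwargs": {"deltas": "0.2 0.38 0 0 -0.2;0.2 0.38 3 0 -0.2;0.2 0.38 6 0 -0.2;0.2 0.38 8.5 0 -0.2;0.2 0.38 10.5 0 -0.2;0.2 0.38 11.3 0 -0.2;0.2 0.38 11.5 0 -0.2;0.2 0.38 11.5 0 -0.2;0.2 0.38 11.5 0 -0.2;0.2 0.38 11.5 0 -0.2"}}

```text
time: 11.38
position: [0.6326, -0.2398, 0.0848]
tcp_rot: [179.9, -0.2, 3.4]
contact_force: [0.2, 0.1, -0.1]
opening: 0.0373
grip_force: 0.0
```

```bash
python3 - <<'E'
from h import *
for i in range(3):
    r.camera('top');print(r.observe()['position'].round(4))
c=snap('wrist','w10')
g=c['img'].mean(2).astype(int)
u,v=pixw(c,np.array([.6305,-.2376,.096])).round().astype(int);print(u,v)
for y in range(v-40,v+34,3): print(y,' '.join('%2d'%(g[y,x]//4) for x in range(u-72,u+74,4)))
print('cols from',u-72)
E
```

```text
[ 0.6324 -0.2398  0.0846]
[ 0.6322 -0.2398  0.0843]
[ 0.632  -0.2397  0.0839]
277 266
226 25 25 25 25 25 25 25 25 25 25 25 25 25 26 24 29 36 37 37 37 37 31 27 37 38 38 38 37 28 49 50 51 51 51 50 50 50
229 25 25 25 25 25 25 25 25 25 25 26 25 25 24 32 37 37 37 37 37 37 37 34 37 38 38 38 37 28 49 50 50 50 50 50 50 49
232 25 25 25 25 25 25 25 25 25 25 26 25 27 29 36 35 32 28 27 31 33 37 37 32 38 38 38 37 29 49 49 49 50 50 51 51 51
235 24 25 24 24 24 24 23 24 25 25 25 24 28 47 35 30 25 26 27 27 28 33 38 47 32 38 38 37 31 49 50 50 51 50 52 53 52
238 23 23 23 23 23 23 23 23 23 23 24 23 27 50 43 25 25 26 27 27 28 28 35 52 35 38 38 37 32 50 51 52 53 53 52 53 52
241 23 23 23 23 23 23 23 24 26 28 27 25 34 50 35 25 25 26 27 28 28 28 31 52 40 38 38 36 32 36 38 47 52 53 52 52 52
244 23 23 23 23 23 25 28 29 29 29 24 26 42 50 28 25 25 26 26 27 28 28 30 52 45 38 38 38 20 29 30 31 35 45 50 52 52
247 23 23 23 23 26 29 29 29 29 29 20 27 44 50 26 26 27 31 36 29 28 29 28 52 47 38 38 38 19 28 30 30 31 30 33 50 52
250 23 29 34 24 29 29 29 28 29 28 15 26 40 48 25 30 45 48 49 47 42 31 26 51 43 38 38 38 18 24 
[... 1174 characters left out ...]
  9 13 28 28 28 28 28 28 11 10 18 51 52 53 53 53 52 51 51 52 53 52 52 51 52 52 51 52 51 12 12 18 29 29 29 29 29
286  9 12 28 29 28 28 29 27 11 10 25 52 51 52 53 53 51 52 53 53 53 53 52 51 52 52 52 53 52 13 11 14 28 29 29 29 29
289 13 11 28 28 28 29 28 24 10 10 34 53 52 53 53 52 51 52 53 52 53 52 52 52 52 53 52 52 51 17 11 12 28 29 29 29 29
292 19 19 28 28 28 28 29 19 10 11 42 53 52 52 53 52 52 53 53 52 52 53 52 52 53 53 52 52 51 26 11 11 26 29 29 29 29
295 21 22 28 28 28 28 28 15 10 11 48 53 53 53 53 53 54 54 53 52 51 52 52 52 53 52 52 52 52 35 11 11 22 29 29 29 28
298 21 22 27 28 28 28 28 11 10 10 51 53 53 53 53 54 53 53 53 53 52 52 52 52 52 51 51 52 52 43 11 11 17 29 29 28 28
cols from 205
```

```bash
python3 - <<'E'
from h import *
c=load('w10');print(c['s']['position']);
for v in (263,265): print(tool(c,atz(c,277,v,.096)))
print('collar',tool(c,atz(c,(254.5+303)/2,250,.07)))
E
```

```text
[ 0.63199551 -0.2397195   0.08389   ]
[ 0.01480029 -0.22625662 -1.21121677]
[-0.1042139  -0.22697419 -1.21145471]
collar [-0.37751146 -0.15988141  1.3880793 ]
```

Call:
{"fn": "move_arm", "kwargs": {"deltas": "-0.05 -0.21 0.2 0 -0.2;-0.05 -0.21 0.4 0 -0.2;-0.05 -0.21 0.6 0 -0.2;-0.05 -0.21 0.7 0 -0.2;-0.05 -0.21 0.7 0 -0.2;-0.05 -0.21 0.7 0 -0.2"}}

```text
time: 12.08
position: [0.6304, -0.2372, 0.075]
tcp_rot: [-180.0, 0.0, 3.4]
contact_force: [0.0, -0.5, 0.1]
opening: 0.0371
grip_force: 0.0
```

Call:
{"fn": "move_arm", "kwargs": {"deltas": "0 0 0 0 -0.4;0 0 0 0 -0.6;0 0 0 0 -1;0 0 0 0 -1;0 0 0 0 -1;0 0 0 0 -1", "squeeze": 40}}

```text
time: 12.58
position: [0.6307, -0.2373, 0.0755]
tcp_rot: [180.0, -0.0, 3.4]
contact_force: [-0.0, 1.0, 0.2]
opening: 0.0212
grip_force: 40.0
```

Call:
{"fn": "move_arm", "kwargs": {"deltas": "0 0 -0.5 0 -1;0 0 -1.5 0 -1;0 0 -3 0 -1;0 0 -5 0 -1;0 0 -7 0 -1;0 0 -9 0 -1;0 0 -11 0 -1;0 0 -12.5 0 -1;0 0 -13 0 -1;0 0 -13 0 -1;0 0 -13 0 -1"}}

```text
time: 13.5
position: [0.6306, -0.2373, 0.2057]
tcp_rot: [180.0, -0.0, 3.4]
contact_force: [-0.1, -0.1, -1.9]
opening: 0.0212
grip_force: 40.0
```

Call:
{"fn": "move_arm", "kwargs": {"deltas": "-0.3 -3 0 -0.08 -1;-0.6 -6.5 0 -0.17 -1;-1 -10.5 0 -0.27 -1;-1.4 -14.5 0 -0.37 -1;-1.8 -18.5 0 -0.47 -1;-2.1 -22.5 0 -0.57 -1;-2.5 -26.5 0 -0.67 -1;-2.9 -30.5 0 -0.76 -1;-3.2 -34.5 0 -0.85 -1;-3.5 -37.5 0 -0.92 -1;-3.7 -39.5 0 -0.96 -1;-3.76 -40.3 0 -0.969 -1"}}

```text
time: 14.5
position: [0.5675, 0.1658, 0.2036]
tcp_rot: [-179.8, 0.1, 59.2]
contact_force: [0.3, 0.5, -1.6]
opening: 0.0212
grip_force: 40.0
```

Call:
{"fn": "move_arm", "kwargs": {"deltas": "0 0 0 0 -1;0 0 0 0 -1;0 0 0 0 -1;0 0 0 0 -1;0 0 0 0 -1;0 0 0 0 -1"}}

```text
time: 15.0
position: [0.5696, 0.1618, 0.2053]
tcp_rot: [180.0, 0.0, 58.8]
contact_force: [0.0, -0.5, -1.3]
opening: 0.0212
grip_force: 40.0
```

```bash
python3 - <<'E'
from h import *
c=snap('wrist','w11');S=c['s'];print(S['position'],S['tcp_rot'],S['contact_force'],S['opening'])
Rt=R.from_euler('xyz',S['tcp_rot'],degrees=True).as_matrix()
T=lambda x,y,z:S['position']+Rt@np.array([x,y,z])
for n,q in [('collar',T(0,0,.0095)),('mid',T(0,0,.035)),('shoulder',T(0,0,.0575)),('tip',T(0,0,.0675)),('fork',np.array([.5692,.1628,.082]))]: print(n,pixw(c,q).round(1),tool(c,q).round(2))
g=c['img'].mean(2).astype(int)
for y in range(190,290,3): print(y,' '.join('%2d'%(g[y,x]//4) for x in range(222,346,3)))
E
```

```text
[0.56962755 0.16182342 0.20534656] [1.79994830e+02 2.14617629e-03 5.87893765e+01] [ 0.00624586 -0.54902918 -1.30129002] 0.021226518263230222
collar [282.1 246.6] [0.   0.   0.95]
mid [282.1 231.4] [0.  0.  3.5]
shoulder [282.2 220.6] [0.   0.   5.75]
tip [282.2 216.4] [0.   0.   6.75]
fork [281.2 197.1] [ 0.06 -0.09 12.33]
190 48 48 48 48 48 48 49 48 48 50 50 51 51 51 51 51 51 50 44 41 41 42 47 50 50 48 40 38 39 40 40 39 35 35 37 39 39 38 38 38 38 38
193 48 48 48 48 48 48 48 48 47 50 50 52 52 52 52 52 52 43 35 40 40 39 36 49 45 40 40 40 40 40 40 39 36 36 36 35 37 38 39 39 39 38
196 49 49 48 49 49 49 48 49 48 50 50 52 53 53 53 53 52 35 30 31 32 31 30 37 41 41 41 40 41 40 40 38 36 36 35 36 36 38 39 38 39 37
199 50 50 48 48 49 49 48 48 47 50 50 52 52 52 52 52 51 36 26 29 31 29 26 36 40 40 40 40 40 39 37 36 36 37 36 37 36 36 37 38 38 38
202 50 49 48 48 48 49 49 49 47 50 50 51 51 51 51 51 51 45 29 28 27 28 30 38 39 39 39 39 39 38 37 36 36 36 36 36 37 36 37 39 38 38
205 49 49 49 49 48 49 49 50 48 50 50 51 51 51 51 51 51 50 40 31 30 32 37 39 39 39 39 39 39 37 37 35 35 35 36 36 37 36 36 36 3
[... 2944 characters left out ...]
32 31 20  9 17 27 27 27 27 27 23 17 16 16 15 24 26
277  8  8  8  8  8 12 26 27 27 27 27 19  8 11 32 34 34 34 34 34 35 36 36 35 32 32 32 16  8 14 26 27 27 27 26 17  9  8  9  8  9  8
280  8  8  8  8  8 10 26 27 27 27 27 16  8 14 37 35 34 34 34 34 34 35 36 36 35 32 36 24  9 11 26 27 27 27 27 16  9  9  8  8  9  8
283  8  8  8  8  8  9 26 27 27 27 26 13  8 19 36 28 33 34 34 34 34 34 34 35 35 28 36 27  9  9 25 27 27 27 27 15  8  8  9  8  8  8
286  8  8  8  8  8  9 26 27 27 27 25 10  8 12 13  8 20 34 34 34 34 34 34 33 22  9 13 20  9  9 23 27 27 27 27 14  8  9  8  8  8  8
289  7  7  8  8  8  9 25 26 27 27 24  9  8  8  8  9 10 16 18 22 28 22 18 16 10  9  8  8  9  9 21 27 27 27 26 13  9  8  8  9  8  8
```

In the printed map the pin tip is at about (282,216) and the fork hole is centred at about (281.8,197.5). That matches the prediction, so the offset is only about 0.5 mm. I'll descend in stages.

Call:
{"fn": "move_arm", "kwargs": {"deltas": "0.05 -0.05 0.5 0 -1;0.05 -0.05 1.5 0 -1;0.05 -0.05 2.5 0 -1;0.05 -0.05 3.5 0 -1;0.05 -0.05 4.3 0 -1;0.05 -0.05 4.8 0 -1;0.05 -0.05 5 0 -1;0.05 -0.05 5 0 -1;0.05 -0.05 5 0 -1;0.05 -0.05 5 0 -1;0.05 -0.05 5 0 -1;0.05 -0.05 5 0 -1"}}

```text
time: 16.05
position: [0.5695, 0.1636, 0.1559]
tcp_rot: [180.0, -0.0, 58.9]
contact_force: [-0.0, -0.1, -0.9]
opening: 0.0214
grip_force: 40.0
```

```bash
python3 - <<'E'
from h import *
c=snap('wrist','w12');S=c['s'];print(S['position'],S['tcp_rot'],S['contact_force'],S['opening'])
Rt=R.from_euler('xyz',S['tcp_rot'],degrees=True).as_matrix()
T=lambda x,y,z:S['position']+Rt@np.array([x,y,z])
for n,q in [('tip',T(0,0,.0675)),('tip+x',T(.003,0,.0675))]: print(n,pixw(c,q).round(1))
for d in [(0,0),(.00825,0),(-.00825,0),(0,.00825),(0,-.00825)]:
    print('fork',pixw(c,np.array([.5692,.1628,.082])+Rt@np.array([*d,0])).round(1))
g=c['img'].mean(2).astype(int)
for y in range(186,236,2): print(y,' '.join('%2d'%(g[y,x]//4) for x in range(254,312,2)))
E
```

```text
[0.56952609 0.16360158 0.15594657] [ 1.79957317e+02 -3.80295143e-02  5.88900497e+01] [-0.04155111 -0.05905896 -0.88244353] 0.02143784596796403
tip [282.2 216.4]
tip+x [282.2 212.6]
fork [282.3 214.9]
fork [282.3 204.7]
fork [282.3 224.9]
fork [292.8 214.9]
fork [271.7 214.9]
186 48 47 47 47 48 46 40 39 39 39 38 38 38 38 38 38 38 37 37 38 38 38 38 38 38 38 37 37 38
188 46 46 46 46 47 45 39 37 37 37 37 37 37 37 37 37 37 37 37 37 37 37 37 37 37 37 37 37 37
190 48 48 48 48 48 47 43 37 37 38 38 38 38 38 38 38 38 38 38 38 38 38 38 38 38 38 38 38 38
192 48 48 48 48 48 44 38 36 36 38 38 38 38 38 38 38 38 38 38 38 38 38 38 38 38 38 38 38 38
194 48 48 48 48 48 46 38 35 35 36 38 38 38 38 38 38 38 38 38 38 38 38 38 38 38 38 38 38 38
196 48 48 48 48 48 47 41 35 35 36 38 38 38 38 38 38 38 38 38 38 38 38 38 38 38 38 38 38 38
198 48 48 48 48 48 46 37 35 35 36 38 38 38 38 38 38 38 38 38 38 38 38 38 38 38 38 38 38 38
200 48 48 48 48 47 44 37 35 35 35 36 38 38 38 38 38 38 38 38 38 38 38 38 38 38 38 38 38 38
202 49 49 48 48 47 41 35 35 35 35 35 37 38 38 38 38 38 38 38 38 38 38 38 38 38 38 38 38 38
204 4
[... 750 characters left out ...]
 50 43 27 23 24 23 23 23 23 23 23 30 37 38 38 38 38 38 38 38 38
222 50 50 50 50 50 50 50 50 49 45 26 23 23 23 23 23 23 23 23 31 37 38 37 37 38 38 38 37 37
224 50 50 50 50 50 50 50 50 49 43 25 23 24 24 24 24 23 23 23 30 37 38 38 37 38 37 37 38 38
226 50 50 50 50 50 50 49 46 41 33 24 26 27 28 27 27 27 26 25 29 36 37 38 38 38 38 38 38 38
228 51 51 51 51 50 48 44 37 30 28 30 31 32 32 32 32 32 32 31 29 29 34 37 38 38 38 38 38 38
230 50 50 50 49 44 39 32 29 30 32 32 32 32 32 32 32 32 32 32 32 31 29 30 35 38 38 38 38 38
232 49 49 46 41 37 32 30 32 32 32 32 32 32 32 31 32 32 32 32 32 32 31 30 30 35 37 37 37 37
234 50 50 45 38 33 29 31 31 32 32 31 30 30 28 27 27 29 30 31 31 31 31 31 30 31 37 38 38 38
```

Call:
{"fn": "move_arm", "kwargs": {"deltas": "0 0 0.3 0 -1;0 0 0.6 0 -1;0 0 0.9 0 -1;0 0 1.2 0 -1;0 0 1.5 0 -1;0 0 1.8 0 -1;0 0 1.8 0 -1"}}

```text
time: 16.68
position: [0.5686, 0.1634, 0.1363]
tcp_rot: [-179.9, 0.1, 58.9]
contact_force: [0.5, -0.6, -1.5]
opening: 0.0211
grip_force: 40.0
```

Call:
{"fn": "move_arm", "kwargs": {"deltas": "0 0 0.3 0 -1;0 0 0.6 0 -1;0 0 0.9 0 -1;0 0 1.2 0 -1;0 0 1.5 0 -1;0 0 1.5 0 -1"}}

```text
time: 17.18
position: [0.5687, 0.1634, 0.1214]
tcp_rot: [-180.0, 0.0, 58.9]
contact_force: [0.1, 0.3, -1.4]
opening: 0.0214
grip_force: 40.0
```

Call:
{"fn": "move_arm", "kwargs": {"deltas": "0 0 0.3 0 -1;0 0 0.6 0 -1;0 0 0.9 0 -1;0 0 1.2 0 -1;0 0 1.5 0 -1;0 0 1.5 0 -1;0 0 1.5 0 -1"}}

```text
time: 17.77
position: [0.5689, 0.1635, 0.107]
tcp_rot: [-180.0, 0.0, 58.9]
contact_force: [0.1, -0.1, -1.7]
opening: 0.0208
grip_force: 40.0
```

Call:
{"fn": "move_arm", "kwargs": {"deltas": "0 0 0.3 0 -1;0 0 0.6 0 -1;0 0 0.9 0 -1;0 0 1.1 0 -1;0 0 1.1 0 -1;0 0 1.1 0 -1"}}

```text
time: 18.27
position: [0.569, 0.1636, 0.096]
tcp_rot: [-180.0, 0.0, 58.9]
contact_force: [-1.2, 0.1, -0.8]
opening: 0.021
grip_force: 40.0
```

Now the last few millimetres, in small steps until the collar makes contact.

Call:
{"fn": "move_arm", "kwargs": {"deltas": "0 0 0.1 0 -1;0 0 0.2 0 -1;0 0 0.3 0 -1;0 0 0.4 0 -1;0 0 0.4 0 -1;0 0 0.4 0 -1"}}

```text
time: 18.77
position: [0.5691, 0.1636, 0.0922]
tcp_rot: [-180.0, 0.0, 58.9]
contact_force: [0.2, -1.1, -1.7]
opening: 0.0213
grip_force: 40.0
```

Call:
{"fn": "move_arm", "kwargs": {"deltas": "0 0 0.05 0 -1;0 0 0.1 0 -1;0 0 0.1 0 -1;0 0 0.1 0 -1"}}

```text
time: 19.1
position: [0.5692, 0.1635, 0.0915]
tcp_rot: [180.0, -0.0, 58.9]
contact_force: [-1.1, -0.5, -0.5]
opening: 0.0214
grip_force: 40.0
```

Call:
{"fn": "move_arm", "kwargs": {"deltas": "0 0 0.05 0 -1;0 0 0.1 0 -1;0 0 0.1 0 -1;0 0 0.1 0 -1"}}

```text
time: 19.43
position: [0.5693, 0.1635, 0.0914]
tcp_rot: [180.0, -0.0, 58.9]
contact_force: [-4.7, -2.7, 7.2]
opening: 0.0211
grip_force: 40.0
```

The collar is seated, with an upward contact of 7 N. I release and lift straight up.

Call:
{"fn": "move_arm", "kwargs": {"deltas": "0 0 -0.05 0 -1;0 0 -0.1 0 -0.8;0 0 -0.1 0 -0.5;0 0 -0.1 0 -0.2;0 0 -0.1 0 -0.2;0 0 -0.1 0 -0.2;0 0 -0.1 0 -0.2"}}

```text
time: 20.02
position: [0.5692, 0.1636, 0.0913]
tcp_rot: [180.0, -0.0, 58.9]
contact_force: [-0.1, 0.1, 1.1]
opening: 0.0373
grip_force: 0.0
```

Call:
{"fn": "move_arm", "kwargs": {"deltas": "0 0 -0.5 0 -0.2;0 0 -1.5 0 -0.2;0 0 -3 0 -0.2;0 0 -5 0 -0.2;0 0 -8 0 -0.2;0 0 -11 0 -0.2;0 0 -13 0 -0.2;0 0 -13 0 -0.2;0 0 -13 0 -0.2;0 0 -13 0 -0.2;0 0 -13 0 -0.2;0 0 -13 0 -0.2"}}

```text
time: 21.02
position: [0.5683, 0.1634, 0.2197]
tcp_rot: [-179.9, 0.1, 58.9]
contact_force: [-0.3, 0.0, -0.7]
opening: 0.0372
grip_force: 0.0
```

```bash
python3 - <<'E'
from h import *
c=snap('wrist','w13');t=snap('top','t13');S=c['s'];print(S['position'],S['contact_force'],S['opening'])
Rt=R.from_euler('xyz',S['tcp_rot'],degrees=True).as_matrix()
for d,z in [((0,0),.112),((.011,0),.112),((-.011,0),.112),((0,.011),.112),((0,-.011),.112),((.015,0),.086),((0,.015),.086),((0,-.015),.086)]:
    q=np.array([.5692,.1632,z])+Rt@np.array([*d,0]);q[2]=z;print(z,d,pixw(c,q).round(1))
g=c['img'].mean(2).astype(int)
u,v=pixw(c,np.array([.5692,.1632,.112])).round().astype(int)
for y in range(v-28,v+24,2): print(y,' '.join('%2d'%(g[y,x]//4) for x in range(u-28,u+30,2)))
# did bystanders move? difference in the top view outside the work
a=load('top0')['img'].astype(int);b=t['img'].astype(int)
def mask(im,x0,y0,x1,y1): return im[y0:y1,x0:x1]
for n,(x,y,w) in {'jar':(269,202,14),'can':(293,179,14),'battery':(238,256,18),'driver':(350,240,22),'dish':(158,213,16),'mug':(420,195,16),'square':(338,193,8),'ball':(318,194,8)}.items():
    A=np.float32(a[y-w:y+w,x-w:x+w].mean(2));B=np.float32(b[y-w:y+w,x-w:x+w].mean(2));print(n,np.round(cv2.phaseCorrelate(A,B)[0],1),np.abs(A-B).mean().round(1))
E
```

```text
[0.56827022 0.16335402 0.21965352] [-0.3037288   0.01246585 -0.68018665] 0.03716386457466856
0.112 (0, 0) [283.4 201.6]
0.112 (0.011, 0) [283.5 189.5]
0.112 (-0.011, 0) [283.4 213.6]
0.112 (0, 0.011) [296.  201.7]
0.112 (0, -0.011) [270.9 201.6]
0.086 (0.015, 0) [283.4 179. ]
0.086 (0, 0.015) [299.1 194.4]
0.086 (0, -0.015) [267.7 194.4]
174 50 50 49 49 49 49 49 49 49 49 49 50 50 51 51 51 51 51 51 51 50 49 49 46 40 39 39 39 40
176 50 50 49 49 49 49 49 49 49 49 49 49 49 49 50 50 50 49 47 48 45 42 44 47 41 39 39 39 40
178 50 50 49 49 49 49 49 49 49 49 49 48 48 46 45 45 45 41 40 40 39 39 39 40 39 39 39 39 40
180 50 50 49 49 49 49 49 49 49 49 46 42 44 43 42 42 40 35 37 39 39 39 39 40 39 39 39 40 40
182 50 50 49 49 49 49 49 49 49 46 42 44 45 45 44 42 38 36 35 35 38 40 39 39 39 39 39 40 40
184 50 50 49 49 49 49 49 49 46 43 44 44 42 39 35 32 32 35 36 35 36 39 39 39 39 39 39 39 40
186 50 50 49 48 48 48 48 47 44 45 44 38 29 27 26 26 26 29 34 36 35 36 38 39 39 39 39 39 40
188 50 50 50 50 49 49 49 46 45 44 37 28 25 25 26 26 25 25 28 34 36 36 38 39 39 39 39 39 40
190 50 51 52 52 51 50 50 46 45 3
[... 1073 characters left out ...]
48 42 40 39 39 39 39 39 39 39 39 38 39 39 39 39 39 39 39 39 39 39 39 39 38 37
216 38 39 42 40 39 39 39 39 39 39 39 39 39 39 39 39 39 39 39 39 39 39 39 39 39 39 39 38 37
218 37 38 39 39 39 39 39 38 38 38 37 38 38 38 38 38 38 37 38 38 38 38 38 39 39 39 39 38 37
220 37 37 37 38 37 39 39 33 33 33 33 33 33 33 33 33 33 33 34 35 36 36 36 38 39 38 37 37 37
222 37 37 37 37 37 40 38 33 33 31 29 29 29 29 29 28 28 28 29 30 33 36 36 38 38 36 36 37 37
224 36 30 27 31 36 38 39 37 36 30 28 27 27 27 27 27 28 28 28 28 32 38 38 37 36 33 29 29 34
jar [0.5 0.3] 17.6
can [ 0. -0.] 1.9
battery [ 0.4 -0.5] 36.2
driver [0.4 0.3] 37.4
dish [ 0.1 -0. ] 7.4
mug [0.3 0.1] 10.6
square [ 0.1 -0.1] 2.0
ball [-0.2 -0. ] 1.6
```

```bash
python3 -c "
from plant import r
print(r.observe()['joint_vel'].round(2)); print(r.finish_job())"
```

```text
[ 0.1  -0.24 -0.39 -0.01 -0.07  0.07]
the job is handed in; nothing more can be done
None
```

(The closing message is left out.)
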